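Stamp the returned lantern in the rent book

ROBOT

A 6-joint arm with a two-finger parallel gripper is mounted at the origin on the work surface. World frame = base frame: x ahead of the robot, y to its left, z up, the work surface at z = 0. Lengths are in mm, angles in rad, forces in N, time in s.
With the tool pointing down it reaches from about 400 to 925 mm from the base axis. Payload 12.5 kg.
Tool frame: the origin (TCP) lies on the centre line of the jaws, within the pads' length; the fingertips stand 17 mm ahead of it and the grasp point (between the pads) lies 2 mm behind it; z points along the fingers, y is the line along which they close (so a half turn about z gives the same grasp; the last joint's range is limited). The gripper opens to 95 mm and grips with 3 to 60 N. Pads are 20 mm wide; open, the fingers measure 119 mm over their backs; the gripper's body (75 mm by 180 mm) begins 59 mm behind the grasp point.
Start: joints at [-1.217, 0.491, 1.559, -0, 1.092, -0.106], TCP at [277.379, -560.094, 231.661] pointing down, gripper open.
Joint ranges: [-3.1, 3.1], [-0.84, 2.19], [0.05, 2.79], [-1.13, 4.28], [0.06, 2.93], [-2.69, 2.69]. Speed limits (rad/s): [2.22, 2.22, 2.79, 3.14, 3.14, 3.14].

INTERFACE

Orientations are given as [roll, pitch, yaw] about the fixed x, y, z axes, in that order (R = Rz(yaw) Ry(pitch) Rx(roll)).
In Python, from cell import env gives the robot as it stands.
- The arm moves only by the tool drive_tool, never from a script. Its argument "deltas" is text: rows parted by semicolons, each of 4 numbers parted by spaces: the shift along the world's x, y, z normalised to -1 to 1, where 1 is 100 mm, then the turn about the world's z normalised to -1 to 1, where 1 is 180 degrees. A call has 1 to 10 rows; each row shifts and turns the commanded pose from where the row before left it; what a row does not reach is not made up. A row lasts 1/12 s, in which the tool goes at most 41.7 mm and 7.16 degrees, less where a joint would pass 70% of its speed; a pose out of reach is approached as far as the arm can. A call with a number of a shift or a turn outside -1 to 1 is refused whole. A call with a gripper value outside its range is refused whole. "gripper" is the closure, from 0 (fully open) to 1 (shut), set as the call begins (left out, the last holds). The fingers move at their own pace and stop on an object; the grip force is fixed at half the most. Time passes only in rows, so rows that do not move let the fingers close. It gives the time, the measured TCP pose, the force, the opening and the grip force at its end, in the units of the state.
- env.state(): the state, without advancing time (a new reading comes with each control period).
- env.read_camera(name): name is "scene" or "top" or "wrist"; returns (picture, depth): 400x640x3 uint8, red, green, blue; 400x640 float32, mm along the optical axis (not along the pixel's ray), 0 where there is no reading.
- env.camera_params(name): a dict with "mtx" (3x3 intrinsics, pixels), "camera_from_world" (4x4, takes a point from world to camera coordinates); the wrist camera has in their place "mount" (4x4, takes a point from camera to tool coordinates, whose origin is the TCP and whose axes are the flange's). Camera axes: x right, y down, z forward; pixel columns grow to the right and rows downward; lengths in mm; the calibration is good to about 2 mm. A picture is of the moment at which its call begins: read the wrist's pose just before it. camera_params takes no time and is no camera call.
- env.job_done(): hands the job in; it is judged then, once.
The state is a dict: "t": time; "joints": joint angles; "qvel": joint speeds; "tau": joint torques, N m; "eef_pos": TCP position; "tcp_rot": TCP orientation; "ft_force": force on the tool from outside, world axes, zero at the start; "moment": the same for the moment, N m; "opening": opening from 0.0 (shut) to 1.0 (fully open); "grip_force": force on a finger pad.
Only numpy, scipy, OpenCV 4.12 (cv2) and the standard library are available. Lean on these libraries where they do the work, as an engineer would, in place of code of your own. Each camera call takes 0.05 s, during which the arm holds its last target. There are 200 camera calls.

TASK

A rented solar lantern has come back: take the pre-inked stamp from the steel plate, stand it squarely inside the one empty box on the rent book's page, and press the handle down until it bottoms firmly on its stop for a moment, without leaning on it too hard. Let the spring come right back up, lift the stamp off the page, and stand it upright and gently on the steel plate again, with no mark made anywhere else and nothing else on the trunk disturbed.

Things in the scene. Friction and masses are not known exactly. Their poses are not given: they have to be found in the camera images.
- stamp: pre-inked hand stamp, about 100 g, 93 mm tall at rest, upright on the steel plate. Origin: centre of the underside of its grey skirt, a hollow box 52 mm along y, 32 mm along x, 39 mm high; z up. A black handle stands over it on a narrow sprung stem and slides straight down into it, carrying the inked die. Held by the handle and set down, pushing the handle on down presses the stamp
- plunger (a joint): how far the handle is pressed, m: 0 at rest. It stops where the brass ring meets the skirt, 9 to 16 mm down: the ring's setting differs each time and is not measured. Spring: 2.4 N at the start, +0.4 N per mm; then the force climbs steeply on the stop. A clear print wants 15 to 20 N in all on the page (under 13 N the stop is not really loaded); over 30 N squashes the die
- free_box: the one empty ruled box on the rent book's page (the other five boxes hold a dark stamped mark). Origin: centre of the box, on the page surface; 62 mm long along its y, 42 mm wide along its x; z up. Either way round of the stamp will do, its long side along the box's long side
- book: hard-bound rent book, 158 mm along x and 236 mm along y, lying still on the trunk; its page is the flat top, 22 mm above the body's origin. How thick the book is varies by day: the page is 14 to 22 mm above the trunk
- plate: round steel plate with a flat floor 200 mm across and a rim 228 mm across, 18 mm high; it does not move. Origin: centre of its underside; the floor's upper face is 3 mm above the origin
- lantern: blue solar lantern, 110 mm across and 142 mm tall; origin under its centre; leave alone
- bottle: clear glass bottle with twist cap, 62 mm across, 170 mm tall; origin under its centre; leave alone
- tumbler: steel tumbler, 72 mm across, 95 mm tall; origin under its centre; leave alone
- comb: yellow comb lying flat between book and plate, 170 mm long (x), 32 mm wide, 5 mm high; origin under its middle; leave alone
- phone: mobile phone lying flat, 146 x 70 x 10 mm; origin under its centre; leave alone
- tin: round flat tin, 72 mm across, 30 mm high; origin under its centre; leave alone
- cap_top (a point): centre of the top of the stamp's black handle, 93 mm above the skirt's underside at rest; moves down with it. The handle is a block 30 mm along the stamp's x and 50 mm along its y, flat sided, from 60 to 92 mm above the underside at rest; below it a brass setting ring (25 x 38 mm) sits on the stem
Things that resemble listed ones, but are neither listed nor needed, are in the scene too. There is more than one size of the stamp; the one meant has the size given above.

How it is judged:
By the outcome, as a careful person would: the job done as asked, in the order asked, and still so for the second after the job is handed in, with the robot touching nothing.
It also fails if it takes over 59 s, if anything falls off the work surface, if the arm or the gripper's body presses on something with over 40 N, if the wrist force passes 120 N, or if a joint passes its speed limit or range.

## Working session

There is one attempt and no reset: what is moved stays moved. The work goes in short steps, Python scripts to look and compute and a tool call to move; the robot and the scene stay as the last step left them, time stands still between calls to the robot, and variables do not carry over. Pictures are saved under pics/ and viewed, at most 10 in all, crops included, and the job is handed in when it is done.

Besides the shell and the picture viewer there is one more tool, called after "Request:" as name(argument=value, ...) on one line, values as JSON. drive_tool: Moves the arm, as the interface text tells. Its arguments: {"type":"object","properties":{"deltas":{"type":"string"},"gripper":{"type":"number"}},"required":["deltas"]}

```bash
mkdir -p pics
cat > h.py <<'E'
import numpy as np, cv2
from cell import env
from scipy.spatial.transform import Rotation as R
def snap(n,f=None):
    s=env.state(); p,d=env.read_camera(n); 
    if f: cv2.imwrite('pics/'+f,p[:,:,::-1])
    np.savez('last_'+n,p=p,d=d,pos=s['eef_pos'],rot=s['tcp_rot'])
def cloud(n):
    z=np.load('last_%s.npz'%n); d=z['d']; c=env.camera_params(n); K=np.array(c['mtx'])
    v,u=np.mgrid[0:400,0:640]
    P=np.stack([(u-K[0,2])/K[0,0]*d,(v-K[1,2])/K[1,1]*d,d,np.ones_like(d)],-1)
    if 'mount' in c:
        T=np.eye(4); T[:3,:3]=R.from_euler('xyz',z['rot']).as_matrix(); T[:3,3]=z['pos']; T=T@np.array(c['mount'])
    else: T=np.linalg.inv(np.array(c['camera_from_world']))
    W=(P@T.T)[...,:3]; W[d==0]=np.nan
    return W
E
python3 - <<'E'
from h import *
print(env.state())
snap('top','top1.png'); snap('scene','scene1.png')
E
```

```text
{'t': 0.0, 'joints': array([-1.21660417e+00,  4.91495443e-01,  1.55943645e+00,  6.67123987e-06,
        1.09170766e+00, -1.05572981e-01]), 'qvel': array([ 2.20030376e-04,  3.77833002e-04, -2.92436143e-04,  6.38527516e-05,
       -1.02500230e-03,  5.17394223e-04]), 'tau': array([-3.90903206e-04, -6.12630343e+01, -2.58182824e+01,  6.91163982e-02,
        4.80283226e-02, -3.14533713e-05]), 'eef_pos': array([ 277.29514332, -559.86946928,  231.10605091]), 'tcp_rot': array([-3.14055220e+00, -1.16203394e-04,  4.59762004e-01]), 'ft_force': array([-0.68341512, -0.25648574,  1.05339033]), 'moment': array([ 0.00651063, -0.00900173, -0.04005936]), 'grip_force': 0.0, 'opening': 0.997359238807847}
```

View pics/top1.png

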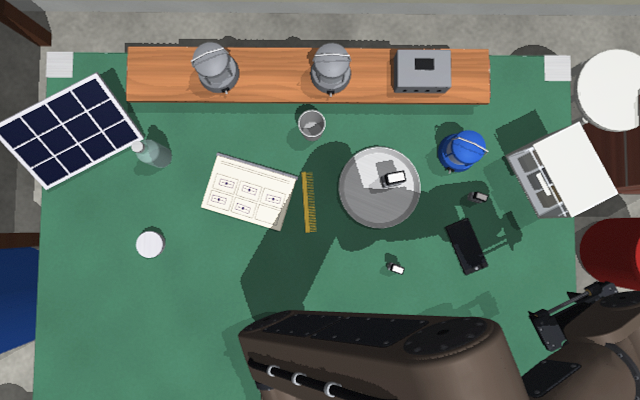

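View pics/scene1.png

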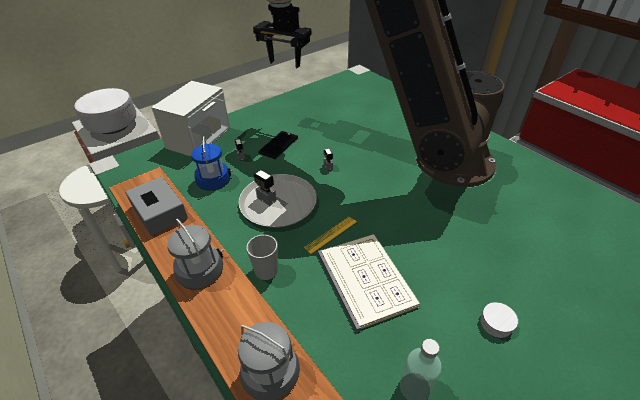

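The top view shows the stamp on the plate at about (396,178). The book is at (250,190) and the empty box seems to be its lower-right one, about (268,212). The small stamps at (397,268) and (480,196) are decoys.

Run:
```python
from h import *
W=cloud('top'); z=np.load('last_top.npz'); p=z['p']
c=p[140:240,190:430][:,:,::-1]; cv2.imwrite('pics/crop1.png',cv2.resize(c,None,fx=3.3,fy=3.3,interpolation=cv2.INTER_CUBIC))
for u,v in [(396,178),(392,178),(401,176),(268,212),(225,184),(250,190),(380,215),(340,260),(307,200),(311,123),(462,150),(149,243),(397,268)]: print(u,v,W[v,u].round(1))
# stamp top
r=W[150:200,370:420]; m=(r[...,2]>80)&(r[...,2]<115); q=r[m]; print(len(q),q[:,2].max()); 
t=q[q[:,2]>np.nanmedian(q[:,2])-3][:,:2].astype(np.float32); print(cv2.minAreaRect(t))
# book page
r=W[140:240,190:305]; m=(r[...,2]>11)&(r[...,2]<26); q=r[m]; print(len(q),np.median(q[:,2])); print(cv2.minAreaRect(q[:,:2].astype(np.float32)))
r=W[140:235,335:425]; m=(r[...,2]>14)&(r[...,2]<25); q=r[m]; print(cv2.minEnclosingCircle(q[:,:2].astype(np.float32)))
```

```text
396 178 [ 581.1 -232.3   96.7]
392 178 [ 581.3 -222.4   93.9]
401 176 [ 586.9 -246.2   91.8]
268 212 [493.2 107.7  17.6]
225 184 [570.  227.4  19.9]
250 190 [553.6 157.8  21.4]
380 215 [ 487.1 -203.9    4.1]
340 260 [ 3.611e+02 -9.260e+01 -1.000e-01]
307 200 [5.28e+02 5.00e-01 2.60e+00]
311 123 [746.   -9.3   5.1]
462 150 [ 652.8 -399.7  111.9]
149 243 [406.6 429.   29.6]
397 268 [ 345.8 -240.2   61.1]
232 99.98883187193519
((583.1778564453125, -232.615966796875), (29.306554794311523, 49.78933334350586), 12.38404655456543)
4610 16.213853638296996
((549.9600830078125, 162.0160369873047), (236.1012420654297, 158.8595733642578), 73.47734832763672)
((564.0579833984375, -200.76991271972656), 113.533447265625)
```

View pics/crop1.png

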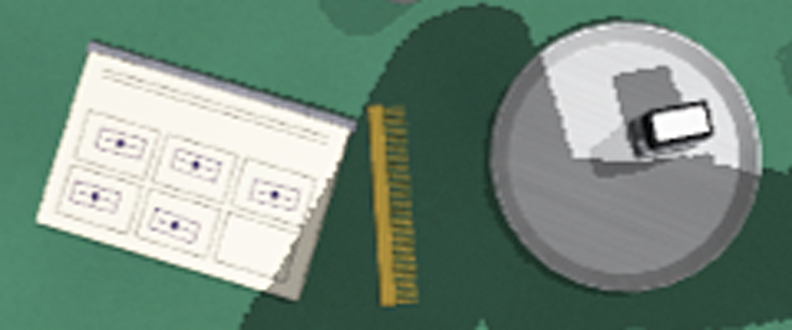

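Request:
drive_tool(deltas="0.15 0.165 0 0.021;0.15 0.165 0 0.021;0.15 0.165 0 0.021;0.15 0.165 0 0.021;0.15 0.165 0 0.021;0.15 0.165 0 0.021;0.15 0.165 0 0.021;0.15 0.165 0 0.021;0.15 0.165 0 0.021;0.15 0.165 0 0.021", gripper=0)

```text
t: 0.93
eef_pos: [427.9, -394.1, 231.4]
tcp_rot: [-3.141, -0.0, 1.123]
ft_force: [0.0, 0.0, -1.1]
opening: 1.0
grip_force: 0.0
```

Request:
drive_tool(deltas="0.15 0.165 0 0.021;0.15 0.165 0 0.021;0.15 0.165 0 0.021;0.15 0.165 0 0.021;0.15 0.165 0 0.021;0.15 0.165 0 0.021;0.15 0.165 0 0.021;0.15 0.165 0 0.021;0.15 0.165 0 0.021;0.15 0.165 0 0.021;")

```text
t: 1.77
eef_pos: [577.9, -229.1, 231.3]
tcp_rot: [-3.141, -0.0, 1.783]
ft_force: [-0.1, 0.6, 0.0]
opening: 0.999
grip_force: 0.0
```

Run:
```python
from h import *
snap('wrist','w1.png'); print(env.state()['eef_pos'],env.state()['tcp_rot'],env.camera_params('wrist'))
W=cloud('wrist'); q=W[(W[...,2]>85)&(W[...,2]<105)]; print(len(q))
q=q[np.hypot(q[:,0]-583,q[:,1]+232)<60]; m=np.median(q[:,2]); print(m,cv2.minAreaRect(q[abs(q[:,2]-m)<3][:,:2].astype(np.float32)))
```

```text
[ 579.90893003 -226.61922988  231.27659701] [ 3.14101631e+00 -9.24783300e-04  1.78894203e+00] {'mtx': array([[330.59850352,   0.        , 319.0076657 ],
       [  0.        , 330.59850352, 199.55600616],
       [  0.        ,   0.        ,   1.        ]]), 'mount': array([[-4.82540406e-05, -9.71636815e-01, -2.36478112e-01,
         6.73751260e+01],
       [ 9.99999992e-01, -7.48207345e-05,  1.03369144e-04,
        -6.77823671e-01],
       [-1.18130732e-04, -2.36478105e-01,  9.71636811e-01,
        -1.53463043e+02],
       [ 0.00000000e+00,  0.00000000e+00,  0.00000000e+00,
         1.00000000e+00]])}
3174
95.75462022369504 ((583.997802734375, -229.1722412109375), (29.60466957092285, 49.32244873046875), 11.750385284423828)
```

View pics/w1.png

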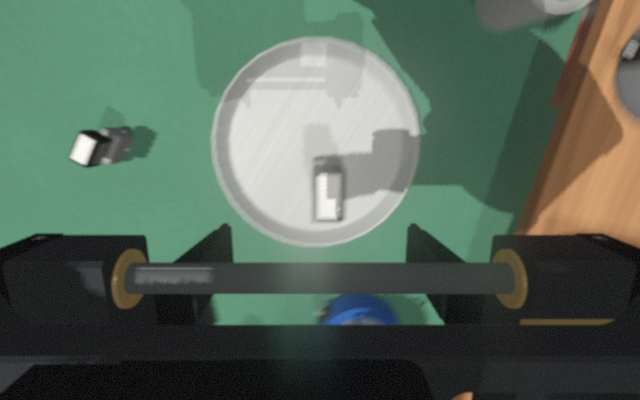

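The wrist view shows the plate stamp at (328,195), the top face as expected at z 95.8. Next I look at the box.

Request:
drive_tool(deltas="-0.095 0.297 0 -0.0164;-0.095 0.297 0 -0.0164;-0.095 0.297 0 -0.0164;-0.095 0.297 0 -0.0164;-0.095 0.297 0 -0.0164;-0.095 0.297 0 -0.0164;-0.095 0.297 0 -0.0164;-0.095 0.297 0 -0.0164;-0.095 0.297 0 -0.0164;-0.095 0.297 0 -0.0164")

```text
t: 2.65
eef_pos: [481.5, 68.1, 231.5]
tcp_rot: [-3.141, 0.0, 1.261]
ft_force: [0.4, -0.1, 0.3]
opening: 1.003
grip_force: 0.0
```

Request:
drive_tool(deltas="0 0 0 0;0 0 0 0;0 0 0 0;0 0 0 0;0 0 0 0;0 0 0 0")

```text
t: 3.15
eef_pos: [482.6, 66.1, 231.5]
tcp_rot: [-3.141, 0.0, 1.263]
ft_force: [0.4, -0.0, 0.2]
opening: 1.0
grip_force: 0.0
```

Run:
```python
from h import *
snap('wrist'); z=np.load('last_wrist.npz'); print(z['pos'],z['rot'])
W=cloud('wrist'); q=W[(W[...,2]>11)&(W[...,2]<26)]; q=q[np.hypot(q[:,0]-493,q[:,1]-108)<40]; print(len(q),np.median(q[:,2]))
c=z['p'][20:240,200:480][:,:,::-1]; cv2.imwrite('pics/w2.png',cv2.resize(c,None,fx=2.6,fy=2.6,interpolation=cv2.INTER_CUBIC))
```

```text
[482.60588769  66.14063304 231.51299065] [-3.14147312e+00  1.17670456e-04  1.26295957e+00]
4199 17.13420250156628
```

View pics/w2.png

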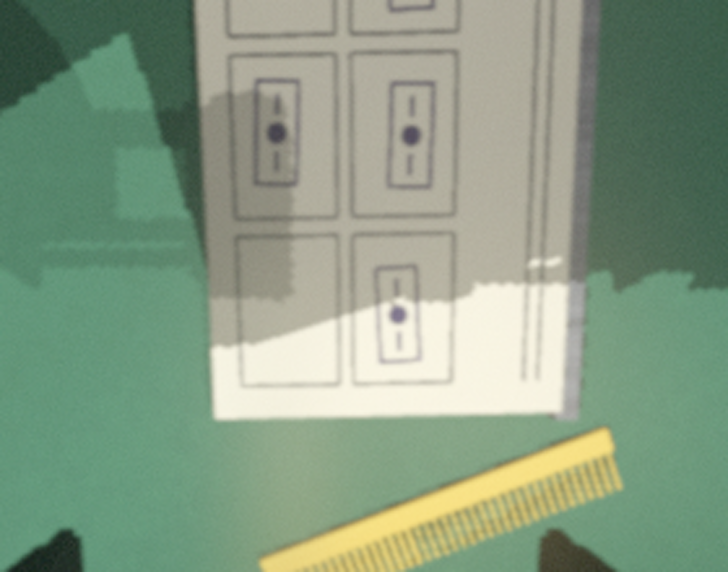

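Empty box in the crop: corners (236,235), (337,234), (340,384), (241,386).

Run:
```python
from h import *
z=np.load('last_wrist.npz'); c=env.camera_params('wrist'); K=np.array(c['mtx'])
T=np.eye(4); T[:3,:3]=R.from_euler('xyz',z['rot']).as_matrix(); T[:3,3]=z['pos']; T=T@np.array(c['mount'])
P=[]
for x,y in [(236,235),(337,234),(340,384),(241,386)]:
    u=(x+.5)/2.6-.5+200; v=(y+.5)/2.6-.5+20
    r=T[:3,:3]@np.linalg.solve(K,[u,v,1]); o=T[:3,3]; P.append((o+r*(16.8-o[2])/r[2])[:2])
P=np.array(P,np.float32); print(P,P.mean(0)); 
for i in range(4): e=P[(i+1)%4]-P[i]; print(np.hypot(*e),np.degrees(np.arctan2(e[1],e[0]))%180)
# cross-check from book pose by top camera
a=np.radians(-16.5);Rm=np.array([[np.cos(a),-np.sin(a)],[np.sin(a),np.cos(a)]]); print('book-frame',Rm.T@(P.mean(0)-[550,162]))
```

```text
[[475.22604 148.5097 ]
 [515.15265 136.23155]
 [497.92566  76.27783]
 [457.0168   88.37424]] [486.3303   112.348335]
41.771843 162.90639
62.379627 73.96863
42.659775 163.52748
62.83192 73.1535
book-frame [-46.94593811 -65.69017015]
```

Request:
drive_tool(deltas="0.101 -0.297 0 0.0165;0.101 -0.297 0 0.0165;0.101 -0.297 0 0.0165;0.101 -0.297 0 0.0165;0.101 -0.297 0 0.0165;0.101 -0.297 0 0.0165;0.101 -0.297 0 0.0165;0.101 -0.297 0 0.0165;0.101 -0.297 0 0.0165;0.101 -0.297 0 0.0165")

```text
t: 4.03
eef_pos: [583.5, -232.2, 231.5]
tcp_rot: [-3.142, -0.0, 1.784]
ft_force: [-0.1, 0.2, 0.2]
opening: 1.001
grip_force: 0.0
```

Request:
drive_tool(deltas="0 0 -0.2 0;0 0 -0.2 0;0 0 -0.2 0;0 0 -0.2 0;0 0 0 0;0 0 0 0;0 0 0 0;0 0 0 0")

```text
t: 4.7
eef_pos: [583.9, -230.4, 153.1]
tcp_rot: [3.14, 0.001, 1.782]
ft_force: [-0.0, 0.6, -0.6]
opening: 0.996
grip_force: 0.0
```

Run:
```python
from h import *
snap('wrist'); z=np.load('last_wrist.npz'); print(z['pos'],np.degrees(z['rot']))
W=cloud('wrist'); q=W[(W[...,2]>85)&(W[...,2]<105)]; 
q=q[np.hypot(q[:,0]-583,q[:,1]+232)<45]; m=np.median(q[:,2]); print(len(q),m,cv2.minAreaRect(q[abs(q[:,2]-m)<3][:,:2].astype(np.float32)))
```

```text
[ 583.88332587 -230.42154874  153.08018371] [1.79903234e+02 7.61821992e-02 1.02120222e+02]
3193 95.81448106585339 ((583.748046875, -229.26345825195312), (29.704181671142578, 49.36309814453125), 11.227396965026855)
```

Request:
drive_tool(deltas="0 0.003 -0.15 0;0 0.003 -0.15 0;0 0.003 -0.15 0;0 0 -0.12 0;0 0 -0.08 0;0 0 -0.05 0;0 0 0 0;0 0 0 0;0 0 0 0")

```text
t: 5.5
eef_pos: [583.7, -229.4, 82.4]
tcp_rot: [3.141, 0.001, 1.782]
ft_force: [-0.6, 0.3, -0.2]
opening: 1.0
grip_force: 0.0
```

Request:
drive_tool(deltas="0 0 0 0;0 0 0 0;0 0 0 0;0 0 0 0;0 0 0 0;0 0 0 0;0 0 0 0;0 0 0 0;0 0 0 0;0 0 0 0", gripper=1)

```text
t: 6.33
eef_pos: [583.4, -229.2, 81.6]
tcp_rot: [3.142, -0.0, 1.782]
ft_force: [0.3, -0.3, 0.3]
opening: 0.353
grip_force: 0.0
```

Request:
drive_tool(deltas="0 0 0 0;0 0 0 0;0 0 0 0;0 0 0 0")

```text
t: 6.67
eef_pos: [583.4, -229.2, 81.6]
tcp_rot: [3.142, 0.0, 1.782]
ft_force: [0.4, 0.1, -0.2]
opening: 0.313
grip_force: 30.0
```

Request:
drive_tool(deltas="0 0 0.03 0;0 0 0.07 0;0 0 0.15 0;0 0 0.2 0;0 0 0.2 0;0 0 0.2 0;0 0 0.1 0;0 0 0.05 0;0 0 0 0;0 0 0 0")

```text
t: 7.5
eef_pos: [583.1, -229.1, 181.1]
tcp_rot: [-3.141, -0.0, 1.782]
ft_force: [-0.4, 0.3, -1.4]
opening: 0.314
grip_force: 30.0
```

Request:
drive_tool(deltas="-0.05 0.16 0 -0.008;-0.1 0.33 0 -0.016;-0.1 0.33 0 -0.016;-0.1 0.33 0 -0.016;-0.1 0.33 0 -0.016;-0.1 0.33 0 -0.016;-0.1 0.33 0 -0.016;-0.1 0.33 0 -0.016;-0.1 0.33 0 -0.016;-0.1 0.33 0 -0.016")

```text
t: 8.33
eef_pos: [487.2, 85.2, 180.6]
tcp_rot: [-3.14, 0.001, 1.302]
ft_force: [1.2, 0.6, -0.6]
opening: 0.314
grip_force: 30.0
```

Request:
drive_tool(deltas="-0.021 0.28 0 -0.007;0 0 0 0;0 0 0 0;0 0 0 0;0 0 0 0;0 0 0 0")

```text
t: 8.83
eef_pos: [486.4, 110.9, 181.3]
tcp_rot: [-3.141, 0.0, 1.282]
ft_force: [0.1, -0.3, -0.6]
opening: 0.31
grip_force: 30.0
```

Run:
```python
from h import *
snap('wrist','w3.png'); z=np.load('last_wrist.npz'); print(z['pos'],np.degrees(z['rot']),env.state()['grip_force'])
snap('scene'); s=np.load('last_scene.npz')['p']
c=env.camera_params('scene'); C=np.array(c['camera_from_world']); K=np.array(c['mtx']); x=K@(C@np.array([486,112,120,1]))[:3]; u,v=(x[:2]/x[2]).astype(int); print(u,v)
cv2.imwrite('pics/s2.png',cv2.resize(s[max(v-90,0):v+90,max(u-110,0):u+110][:,:,::-1],None,fx=3.2,fy=3.2,interpolation=cv2.INTER_CUBIC))
```

```text
[486.38068841 110.87761037 181.32347771] [-1.79973051e+02  1.85760582e-02  7.34351389e+01] 29.965322613716125
373 220
```

View pics/w3.png

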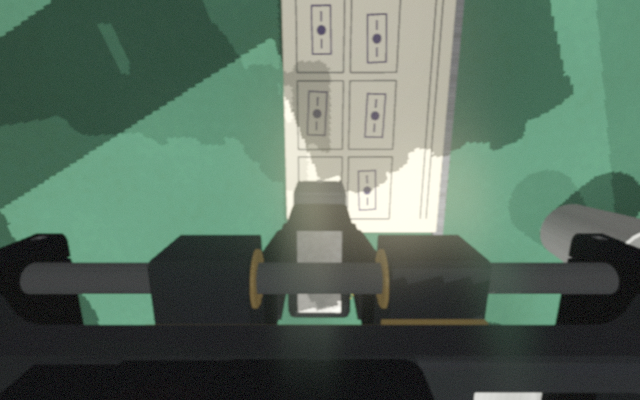

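View pics/s2.png

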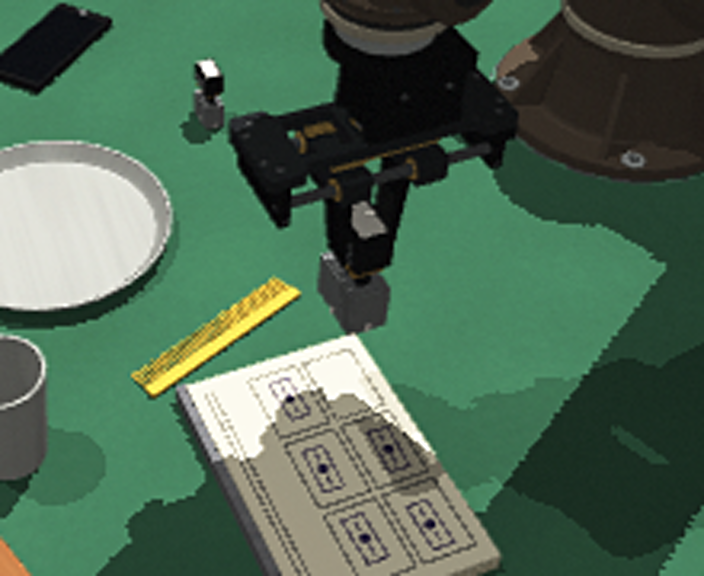

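The stamp hangs upright in the jaws; the empty box lies right below (crop ~(335,370)). Lower to ~15 mm above the page and check alignment.

Request:
drive_tool(deltas="0 0.014 -0.15 0;0 0 -0.15 0;0 0 -0.15 0;0 0 -0.13 0;0 0 -0.08 0;0 0 -0.04 0;0 0 0 0;0 0 0 0;0 0 0 0;0 0 0 0")

```text
t: 9.77
eef_pos: [486.6, 113.2, 112.3]
tcp_rot: [3.14, -0.0, 1.283]
ft_force: [0.4, -0.4, 0.0]
opening: 0.314
grip_force: 30.0
```

Run:
```python
from h import *
snap('wrist'); z=np.load('last_wrist.npz'); print(z['pos'],np.degrees(z['rot']))
W=cloud('wrist')
a=np.radians(73.4); q=W.reshape(-1,3)-z['pos']; X=q[:,0]*np.cos(a)+q[:,1]*np.sin(a); Y=-q[:,0]*np.sin(a)+q[:,1]*np.cos(a); Z=q[:,2]
m=(abs(Y)<25)&(Z<-33)&(Z>-48)&(X<45)&(X>5); print('skirt',m.sum(),X[m].min(),np.percentile(X[m],[50,95]),np.percentile(Y[m],[1,99]),np.median(Z[m]))
m=(abs(Y)<22)&(Z>5)&(Z<22)&(abs(X)<40); print('cap',m.sum(),np.percentile(X[m],[1,99]),np.percentile(Y[m],[1,99]),np.median(Z[m]))
q=W[(W[...,2]>11)&(W[...,2]<26)]; print('page',np.median(q[:,2]),np.percentile(q[:,2],[10,90]))
c=z['p'][80:240,220:440][:,:,::-1]; cv2.imwrite('pics/w4.png',cv2.resize(c,None,fx=3.6,fy=3.6,interpolation=cv2.INTER_CUBIC))
```

```text
[486.57559956 113.21906974 112.2847945 ] [ 1.79933984e+02 -2.45524773e-02  7.35010366e+01]
skirt 783 17.052064098096217 [22.07766174 24.90211105] [-15.03431041  16.16833967] -39.508853195588244
cap 5043 [-24.92260475  23.90036525] [-20.25076766  20.33921002] 14.10589740746991
page 17.121240704852426 [16.04522946 18.07921343]
```

View pics/w4.png

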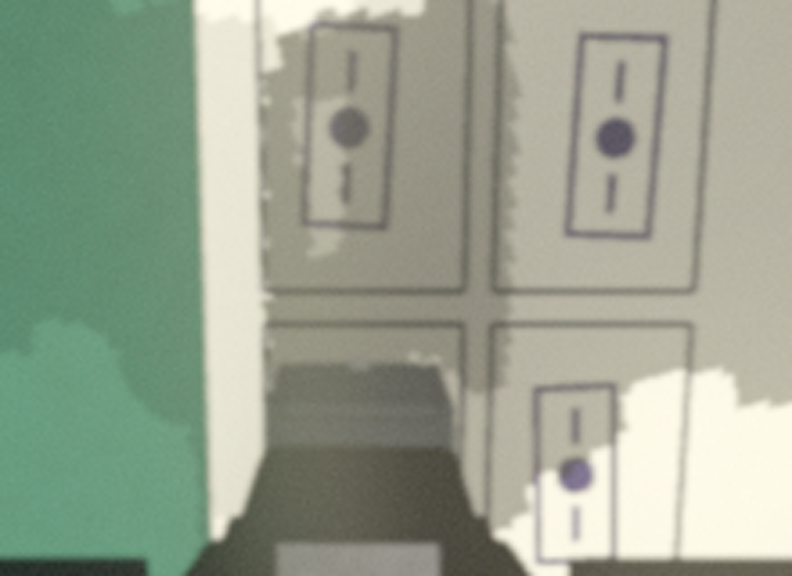

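Run:
```python
from h import *
z=np.load('last_wrist.npz'); c=env.camera_params('wrist'); K=np.array(c['mtx'])
T=np.eye(4); T[:3,:3]=R.from_euler('xyz',z['rot']).as_matrix(); T[:3,3]=z['pos']; T=T@np.array(c['mount'])
a=np.radians(73.5)
for n,x,y,h in [('box',267,324,16.8),('box',464,324,16.8),('boxside',461,400,16.8),('boxR',490,324,16.8),('skirt',277,366,33.4),('skirt',437,366,33.4),('sk top',267,447,72.4),('sk top',452,447,72.4)]:
    u=(x+.5)/3.6-.5+220; v=(y+.5)/3.6-.5+80
    r=T[:3,:3]@np.linalg.solve(K,[u,v,1]); o=T[:3,3]; p=(o+r*(h-o[2])/r[2]); d=p-z['pos']
    print(n,p.round(1),'toolX %.1f leftY %.1f'%(d[0]*np.cos(a)+d[1]*np.sin(a),-d[0]*np.sin(a)+d[1]*np.cos(a)))
```

```text
box [475.6 147.4  16.8] toolX 29.7 leftY 20.2
box [515.4 135.6  16.8] toolX 29.7 leftY -21.3
boxside [510.5 120.   16.8] toolX 13.3 leftY -21.0
boxR [520.7 134.1  16.8] toolX 29.7 leftY -26.8
skirt [476.9 140.9  33.4] toolX 23.8 leftY 17.1
skirt [507.3 131.9  33.4] toolX 23.8 leftY -14.6
sk top [475.8 134.4  72.4] toolX 17.2 leftY 16.4
sk top [505.5 125.6  72.4] toolX 17.2 leftY -14.7
```

Request:
drive_tool(deltas="0.012 -0.003 -0.03 0;0 0 -0.03 0;0 0 -0.03 0;0 0 -0.02 0;0 0 -0.02 0;0 0 0 0;0 0 0 0;0 0 0 0")

```text
t: 10.48
eef_pos: [487.5, 112.9, 98.7]
tcp_rot: [3.142, 0.0, 1.283]
ft_force: [0.6, -0.2, -1.8]
opening: 0.316
grip_force: 30.0
```

Request:
drive_tool(deltas="0 0 -0.01 0;0 0 -0.01 0;0 0 0 0;0 0 0 0")

```text
t: 10.82
eef_pos: [487.5, 112.9, 96.6]
tcp_rot: [3.142, 0.0, 1.283]
ft_force: [-0.3, -0.1, -0.8]
opening: 0.311
grip_force: 30.0
```

Request:
drive_tool(deltas="0 0 -0.01 0;0 0 -0.01 0;0 0 0 0;0 0 0 0")

```text
t: 11.15
eef_pos: [487.6, 112.9, 94.7]
tcp_rot: [3.141, -0.0, 1.283]
ft_force: [-0.5, -0.0, 1.9]
opening: 0.314
grip_force: 30.0
```

Request:
drive_tool(deltas="0 0 -0.01 0;0 0 -0.01 0;0 0 0 0;0 0 0 0")

```text
t: 11.48
eef_pos: [487.6, 112.9, 92.7]
tcp_rot: [3.141, -0.0, 1.283]
ft_force: [0.3, -0.7, 4.1]
opening: 0.317
grip_force: 30.0
```

Request:
drive_tool(deltas="0 0 -0.01 0;0 0 -0.01 0;0 0 -0.01 0;0 0 -0.01 0;0 0 -0.01 0;0 0 0 0;0 0 0 0")

```text
t: 12.07
eef_pos: [487.6, 112.9, 87.7]
tcp_rot: [3.141, -0.0, 1.283]
ft_force: [0.8, -0.6, 4.9]
opening: 0.313
grip_force: 30.0
```

Request:
drive_tool(deltas="0 0 -0.005 0;0 0 -0.005 0;0 0 0 0;0 0 0 0")

```text
t: 12.4
eef_pos: [487.6, 112.9, 86.8]
tcp_rot: [3.141, -0.0, 1.283]
ft_force: [0.4, 0.2, 5.4]
opening: 0.315
grip_force: 30.0
```

Request:
drive_tool(deltas="0 0 -0.005 0;0 0 0 0;0 0 0 0")

```text
t: 12.65
eef_pos: [487.6, 112.9, 86.3]
tcp_rot: [3.141, -0.0, 1.283]
ft_force: [-0.4, 0.3, 5.8]
opening: 0.316
grip_force: 30.0
```

Request:
drive_tool(deltas="0 0 -0.005 0;0 0 0 0;0 0 0 0")

```text
t: 12.9
eef_pos: [487.6, 112.9, 85.8]
tcp_rot: [3.141, -0.0, 1.283]
ft_force: [0.2, -1.0, 6.0]
opening: 0.314
grip_force: 30.0
```

Request:
drive_tool(deltas="0 0 -0.005 0;0 0 0 0;0 0 0 0")

```text
t: 13.15
eef_pos: [487.6, 112.9, 85.3]
tcp_rot: [3.141, -0.0, 1.283]
ft_force: [0.2, -0.1, 6.0]
opening: 0.314
grip_force: 30.0
```

Request:
drive_tool(deltas="0 0 -0.005 0;0 0 0 0;0 0 0 0")

```text
t: 13.4
eef_pos: [487.6, 112.9, 84.8]
tcp_rot: [3.141, -0.0, 1.283]
ft_force: [0.3, -0.8, 5.2]
opening: 0.31
grip_force: 30.0
```

Request:
drive_tool(deltas="0 0 -0.003 0;0 0 0 0;0 0 0 0")

```text
t: 13.65
eef_pos: [487.6, 112.9, 84.5]
tcp_rot: [3.141, -0.0, 1.283]
ft_force: [0.2, 0.2, 6.3]
opening: 0.312
grip_force: 30.0
```

Request:
drive_tool(deltas="0 0 -0.003 0;0 0 0 0;0 0 0 0")

```text
t: 13.9
eef_pos: [487.6, 112.9, 84.2]
tcp_rot: [3.141, -0.0, 1.283]
ft_force: [0.5, 0.1, 6.5]
opening: 0.315
grip_force: 30.0
```

Request:
drive_tool(deltas="0 0 -0.003 0;0 0 0 0;0 0 0 0")

```text
t: 14.15
eef_pos: [487.6, 112.9, 83.9]
tcp_rot: [3.141, -0.0, 1.283]
ft_force: [-0.1, -0.2, 5.9]
opening: 0.315
grip_force: 30.0
```

Request:
drive_tool(deltas="0 0 -0.003 0;0 0 0 0;0 0 0 0")

```text
t: 14.4
eef_pos: [487.6, 112.9, 83.7]
tcp_rot: [3.141, -0.0, 1.283]
ft_force: [-0.1, 0.5, 7.3]
opening: 0.32
grip_force: 30.0
```

Request:
drive_tool(deltas="0 0 -0.003 0;0 0 0 0;0 0 0 0")

```text
t: 14.65
eef_pos: [487.6, 112.9, 83.3]
tcp_rot: [3.141, -0.0, 1.283]
ft_force: [0.1, -0.6, 6.5]
opening: 0.316
grip_force: 30.0
```

Request:
drive_tool(deltas="0 0 -0.003 0;0 0 0 0;0 0 0 0")

```text
t: 14.9
eef_pos: [487.6, 112.9, 83.1]
tcp_rot: [3.141, -0.0, 1.283]
ft_force: [0.6, -0.9, 6.6]
opening: 0.316
grip_force: 30.0
```

Request:
drive_tool(deltas="0 0 -0.003 0;0 0 0 0;0 0 0 0")

```text
t: 15.15
eef_pos: [487.6, 112.9, 82.8]
tcp_rot: [3.141, -0.0, 1.283]
ft_force: [0.8, -0.6, 6.3]
opening: 0.315
grip_force: 30.0
```

Request:
drive_tool(deltas="0 0 -0.003 0;0 0 0 0;0 0 0 0")

```text
t: 15.4
eef_pos: [487.6, 112.9, 82.5]
tcp_rot: [3.141, -0.0, 1.283]
ft_force: [0.2, -0.3, 6.7]
opening: 0.314
grip_force: 30.0
```

Request:
drive_tool(deltas="0 0 -0.003 0;0 0 0 0;0 0 0 0")

```text
t: 15.65
eef_pos: [487.6, 112.9, 82.2]
tcp_rot: [3.141, -0.0, 1.283]
ft_force: [0.9, -0.4, 6.2]
opening: 0.315
grip_force: 30.0
```

Request:
drive_tool(deltas="0 0 -0.003 0;0 0 0 0;0 0 0 0")

```text
t: 15.9
eef_pos: [487.6, 112.9, 81.9]
tcp_rot: [3.141, -0.0, 1.283]
ft_force: [1.0, -0.7, 7.4]
opening: 0.315
grip_force: 30.0
```

Request:
drive_tool(deltas="0 0 -0.003 0;0 0 0 0;0 0 0 0")

```text
t: 16.15
eef_pos: [487.6, 112.9, 81.7]
tcp_rot: [3.141, -0.0, 1.283]
ft_force: [-0.1, 0.1, 8.5]
opening: 0.316
grip_force: 30.0
```

Request:
drive_tool(deltas="0 0 -0.003 0;0 0 0 0;0 0 0 0")

```text
t: 16.4
eef_pos: [487.6, 112.9, 81.7]
tcp_rot: [3.141, -0.0, 1.283]
ft_force: [-1.4, -1.2, 13.0]
opening: 0.316
grip_force: 30.0
```

Request:
drive_tool(deltas="0 0 -0.002 0;0 0 0 0;0 0 0 0")

```text
t: 16.65
eef_pos: [487.6, 112.9, 81.6]
tcp_rot: [3.141, -0.0, 1.283]
ft_force: [-2.2, -0.4, 15.4]
opening: 0.314
grip_force: 30.0
```

Request:
drive_tool(deltas="0 0 -0.001 0;0 0 0 0;0 0 0 0;0 0 0 0;0 0 0 0;0 0 0 0")

```text
t: 17.15
eef_pos: [487.6, 112.9, 81.6]
tcp_rot: [3.141, -0.0, 1.283]
ft_force: [-2.4, -0.6, 16.9]
opening: 0.316
grip_force: 30.0
```

Request:
drive_tool(deltas="0 0 -0.000 0;0 0 0.01 0;0 0 0.015 0;0 0 0.02 0;0 0 0.02 0;0 0 0.02 0;0 0 0.02 0;0 0 0.02 0;0 0 0 0;0 0 0 0")

```text
t: 17.98
eef_pos: [487.6, 112.9, 93.3]
tcp_rot: [3.141, -0.0, 1.283]
ft_force: [1.1, 0.7, 2.6]
opening: 0.314
grip_force: 30.0
```

Request:
drive_tool(deltas="0 0 0.01 0;0 0 0.01 0;0 0 0.02 0;0 0 0.05 0;0 0 0.1 0;0 0 0.2 0;0 0 0.2 0;0 0 0.1 0;0 0 0 0;0 0 0 0")

```text
t: 18.82
eef_pos: [487.4, 112.9, 162.5]
tcp_rot: [3.141, -0.0, 1.283]
ft_force: [0.4, -0.1, -1.2]
opening: 0.315
grip_force: 30.0
```

Request:
drive_tool(deltas="0.05 -0.16 0 0.008;0.1 -0.33 0 0.016;0.1 -0.33 0 0.016;0.1 -0.33 0 0.016;0.1 -0.33 0 0.016;0.1 -0.33 0 0.016;0.1 -0.33 0 0.016;0.1 -0.33 0 0.016;0.1 -0.33 0 0.016;0 0 0 0")

```text
t: 19.65
eef_pos: [573.4, -172.1, 160.6]
tcp_rot: [-3.141, 0.001, 1.71]
ft_force: [0.1, 1.0, -1.2]
opening: 0.317
grip_force: 30.0
```

Run:
```python
from h import *
snap('wrist'); z=np.load('last_wrist.npz'); print(z['pos'],np.degrees(z['rot']))
W=cloud('wrist'); a=z['rot'][2]; q=W.reshape(-1,3)-z['pos']; X=q[:,0]*np.cos(a)+q[:,1]*np.sin(a); Y=-q[:,0]*np.sin(a)+q[:,1]*np.cos(a); Z=q[:,2]
m=(abs(Y)<22)&(Z>5)&(Z<22)&(abs(X)<40); print('cap',m.sum(),np.percentile(X[m],[1,99]),np.median(Z[m]))
snap('top'); p=np.load('last_top.npz')['p'][130:245,190:440][:,:,::-1]; cv2.imwrite('pics/t2.png',cv2.resize(p,None,fx=3.2,fy=3.2,interpolation=cv2.INTER_CUBIC))
```

```text
[ 573.40939483 -172.1423993   160.59194238] [-1.79980031e+02  3.48449632e-02  9.79635962e+01]
cap 5052 [-24.46615545  24.35260339] 14.10465037805885
```

View pics/t2.png

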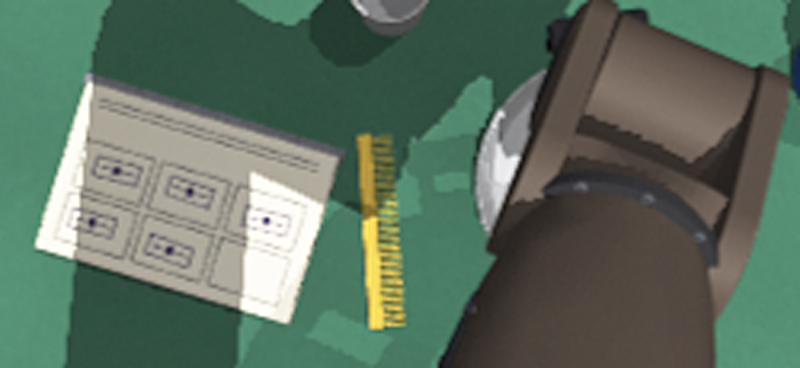

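The page still looks empty at the box (crop ~(252,275)). I'll check this numerically for a faint print before moving on.

Run:
```python
from h import *
z=np.load('last_top.npz'); W=cloud('top'); p=z['p'].astype(int)
a=np.radians(-16.5)
def loc(c,n):
    dx=W[...,0]-c[0]; dy=W[...,1]-c[1]; X=dx*np.cos(a)+dy*np.sin(a); Y=-dx*np.sin(a)+dy*np.cos(a)
    m=(abs(X)<14)&(abs(Y)<24)&(W[...,2]<26); q=p[m]; b=q[:,2]-q[:,0]; print(n,m.sum(),'blue-red',np.percentile(b,[5,50,95,100]),'gray',np.percentile(q.sum(1)/3,[0,5,50]))
loc((487,112),'free')
loc((487+45*np.cos(a),112+45*np.sin(a)),'above')
loc((487-72*np.sin(a),112+72*np.cos(a)),'left')
```

```text
free 176 blue-red [-18. -11.  -4.  -3.] gray [162.         164.         240.16666667]
above 171 blue-red [-19.  -9.  -3.  54.] gray [ 71.         138.         232.66666667]
left 174 blue-red [-20. -15.   1.  28.] gray [ 48.66666667 110.76666667 156.66666667]
```

The camera does not show any print, though the press itself measured clean: travel 13.5 mm, stop loaded at ~17 N, no slip. Pressing again would risk a double mark, so I return the stamp.

Request:
drive_tool(deltas="0.025 -0.2 -0.1 0;0.025 -0.22 -0.15 0;0 0 -0.15 0;0 0 -0.13 0;0 0 -0.1 0;0 0 -0.06 0;0 0 -0.04 0;0 0 0 0;0 0 0 0;0 0 0 0")

```text
t: 20.58
eef_pos: [577.8, -209.0, 89.9]
tcp_rot: [3.141, 0.001, 1.71]
ft_force: [0.6, 0.4, -1.1]
opening: 0.315
grip_force: 30.0
```

Request:
drive_tool(deltas="0 0 -0.005 0;0 0 -0.005 0;0 0 -0.005 0;0 0 -0.005 0;0 0 0 0;0 0 0 0;0 0 0 0")

```text
t: 21.17
eef_pos: [577.5, -209.1, 87.3]
tcp_rot: [3.141, 0.0, 1.71]
ft_force: [-0.3, -0.5, -0.7]
opening: 0.315
grip_force: 30.0
```

Request:
drive_tool(deltas="0 0 -0.01 0;0 0 -0.01 0;0 0 -0.01 0;0 0 -0.01 0;0 0 0 0;0 0 0 0;0 0 0 0")

```text
t: 21.75
eef_pos: [577.5, -209.1, 83.3]
tcp_rot: [3.141, 0.0, 1.71]
ft_force: [0.7, -0.0, -1.7]
opening: 0.311
grip_force: 30.0
```

Request:
drive_tool(deltas="0 0 -0.004 0;0 0 0 0;0 0 0 0")

```text
t: 22.0
eef_pos: [577.5, -209.1, 82.9]
tcp_rot: [3.141, 0.0, 1.71]
ft_force: [-0.2, 0.8, -1.2]
opening: 0.315
grip_force: 30.0
```

Request:
drive_tool(deltas="0 0 -0.004 0;0 0 0 0;0 0 0 0")

```text
t: 22.25
eef_pos: [577.5, -209.1, 82.5]
tcp_rot: [3.142, 0.0, 1.71]
ft_force: [0.2, 0.1, -1.7]
opening: 0.315
grip_force: 30.0
```

Request:
drive_tool(deltas="0 0 -0.003 0;0 0 0 0;0 0 0 0")

```text
t: 22.5
eef_pos: [577.5, -209.1, 82.1]
tcp_rot: [3.142, -0.0, 1.71]
ft_force: [-0.6, -0.3, -0.7]
opening: 0.315
grip_force: 30.0
```

Request:
drive_tool(deltas="0 0 -0.003 0;0 0 0 0;0 0 0 0")

```text
t: 22.75
eef_pos: [577.5, -209.1, 81.9]
tcp_rot: [3.141, 0.0, 1.71]
ft_force: [-0.3, -0.2, -0.2]
opening: 0.316
grip_force: 30.0
```

Request:
drive_tool(deltas="0 0 -0.003 0;0 0 0 0;0 0 0 0")

```text
t: 23.0
eef_pos: [577.5, -209.1, 81.6]
tcp_rot: [3.141, 0.0, 1.71]
ft_force: [0.6, 0.7, -0.5]
opening: 0.319
grip_force: 30.0
```

Request:
drive_tool(deltas="0 0 -0.003 0;0 0 0 0;0 0 0 0;0 0 0 0")

```text
t: 23.33
eef_pos: [577.5, -209.1, 81.4]
tcp_rot: [3.141, 0.0, 1.71]
ft_force: [0.4, 0.9, 2.2]
opening: 0.313
grip_force: 30.0
```

Request:
drive_tool(deltas="0 0 0 0;0 0 0 0;0 0 0 0;0 0 0 0;0 0 0 0;0 0 0 0;0 0 0 0;0 0 0 0;0 0 0 0;0 0 0 0", gripper=0)

```text
t: 24.17
eef_pos: [577.5, -209.1, 81.3]
tcp_rot: [3.141, 0.0, 1.71]
ft_force: [-0.2, -0.3, -0.4]
opening: 0.957
grip_force: 0.0
```

Request:
drive_tool(deltas="0 0 0.05 0;0 0 0.1 0;0 0 0.2 0;0 0 0.2 0;0 0 0.2 0;0 0 0.2 0;0 0 0.2 0;0 0 0.1 0;0 0 0 0;0 0 0 0")

```text
t: 25.0
eef_pos: [577.4, -209.0, 206.4]
tcp_rot: [3.141, 0.0, 1.71]
ft_force: [0.1, -1.2, -0.1]
opening: 0.996
grip_force: 0.0
```

Request:
drive_tool(deltas="-0.12 0.29 0 -0.015;-0.12 0.29 0 -0.015;-0.12 0.29 0 -0.015;-0.12 0.29 0 -0.015;-0.12 0.29 0 -0.015;-0.12 0.29 0 -0.015;-0.12 0.29 0 -0.015;-0.12 0.29 0 -0.015;0 0 0 0;0 0 0 0")

```text
t: 25.83
eef_pos: [480.7, 24.0, 205.5]
tcp_rot: [-3.14, 0.0, 1.336]
ft_force: [-0.2, -0.9, -0.1]
opening: 1.001
grip_force: 0.0
```

Run:
```python
from h import *
snap('wrist'); snap('scene'); z=np.load('last_wrist.npz'); print(z['pos'])
w=z['p'][0:230,120:500]; s=np.load('last_scene.npz')['p'][100:330,150:440]
a=cv2.resize(w,(495,300),interpolation=cv2.INTER_CUBIC); b=cv2.resize(s,(378,300),interpolation=cv2.INTER_CUBIC)
cv2.imwrite('pics/final.png',np.vstack([a,cv2.copyMakeBorder(b,0,0,0,117,cv2.BORDER_CONSTANT)])[:,:,::-1])
W=cloud('scene'); q=W[(W[...,2]>88)&(W[...,2]<105)]; q=q[np.hypot(q[:,0]-578,q[:,1]+209)<45]; print(len(q),q.mean(0),np.percentile(q[:,2],[50,95]))
```

```text
[480.70345897  23.99961038 205.46252125]
139 [ 580.3710456  -205.22952938   93.1620245 ] [93.39860355 95.99199254]
```

View pics/final.png

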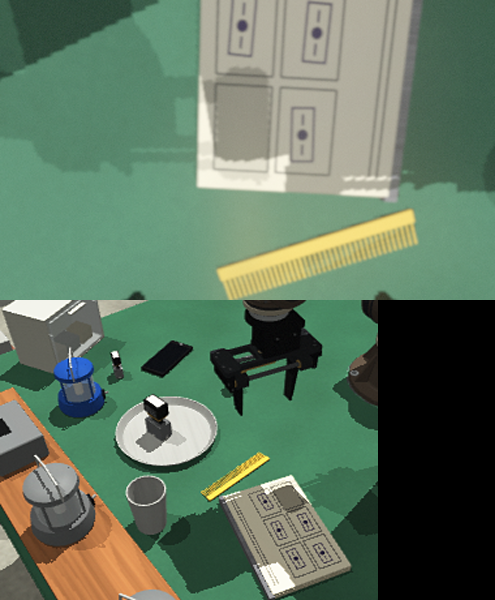

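The stamp stands upright on the plate (scene half, ~(155,415)) with its top at 96 mm, so the spring is fully up. The comb and book are where they were. No ink is visible in the box, but force and travel met the given limits, so I hand in.

```bash
python3 -c "
from cell import env
print(env.job_done())"
```

```text
the job is handed in; nothing more can be done
None
```

I handed the job in at about 26 s, with one doubt: no print shows in the box in any camera picture. The stamp was pressed once there, 13.5 mm down to its stop, at about 17–18 N for half a second; I did not press again, to avoid a double mark. It is back upright on the plate with the spring fully up, and I saw nothing else disturbed.

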